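Rock a transit bung out of a pump housing

TASK

On the goods-in bench, push the steel keeper bar aside so that it no longer covers the rubber bung in the pump housing. Then work the bung loose by rocking it while lifting (a straight pull would lift the whole housing, which must stay standing on the bench where it is), and leave the bung in the larger, empty bin without disturbing the other things.

Things in the scene. Friction and masses are not known exactly. Their poses are not given: they have to be found in the camera images.
- housing: Loose aluminium pump housing, about 2.6 to 3 kg in all: base 130 x 130 x 12 mm, body 110 x 110 mm, flat top 80 mm above the bench, with a round 47 mm port in the middle of the top. Origin: centre of its underside; z up. A 16 mm steel post at its +x, -y corner (45, -45 mm from the middle) carries the keeper.
- keeper (a joint): Angle of the keeper bar about the vertical post, rad. At 0 (start -0.2 to 0.2) the bar points from the post along (-1, 1) in the housing's x, y, over the bung, and blocks it. It grows clockwise seen from above, the bar swinging to the housing's +x side; stops at 1.8; stays where it is left (0.06 N m friction). From 1.0 on it is clear of the bung.
- keeper_hinge (a point): Point on the keeper's turning axis, half-way up the bar (129 mm above the bench). The bar is 16 mm wide, 10 mm thick (underside 124 mm above the bench, 6 mm above the bung), and reaches 121 mm from the axis.
- keeper_pin (a point): Upright steel pin on the keeper's free end, 14 mm in diameter, 115 mm from the turning axis, its top 164 mm above the bench and 30 mm above the bar's top face. Site 152 mm above the bench, 12 mm below the pin's top. Push it sideways.
- bung_grip (a point): Centre of the bung's upright finger bar: 50 mm long along the point's x, 14 mm thick along y, 32 mm tall along z (top 16 mm above the point, flange 16 mm below it). At the start its x, y, z axes are those of the housing, and the point lies 102 mm above the bench on the port's axis.
- bung: The black rubber bung, 75 g, seated in the housing's port. Origin: centre of its foot, 60 mm under bung_grip, same axes. Above the foot: a tapered plug 38 mm long, 33 mm wide at the foot and 42 mm at the top; a round flange 56 mm wide, 6 mm thick, which rests on the housing's top; the finger bar.
- port (a point): Middle of the springy rubber seal in the port, on its axis, 58 mm above the bench. It grips the taper: a straight pull takes well over the housing's weight at first; the grip fades as the bung rises and ends after about 22 mm. Leaning the bung about 0.1 rad to alternate sides about this point while raising it a millimetre or two a stroke walks it out with little force.
- bin: The larger, empty blue bin, fixed to the bench, open at the top: 160 x 130 mm outside, 50 mm high, walls and floor 4 to 5 mm. Origin: centre of its underside; x along its 160 mm side.
- fittings: Bystander: the smaller blue bin, 100 x 80 x 45 mm, full of brass fittings. Origin: centre of its underside.
- carton: Bystander: closed cardboard carton, 130 x 100 x 60 mm. Origin: centre of its underside.
- tape: Bystander: tape roll core lying flat, 90 mm wide, 25 mm high. Origin: centre of its underside.
Things that resemble listed ones, but are neither listed nor needed, are in the scene too. Of the things shaped like the housing, the aluminium one is meant.

How it is judged (in metres and radians):
On the way, in this order (a step that is already met when the one before it is completed fails the run):
1. the keeper is swung clear of the bung (value of joint keeper above 1 rad), for 0.1 s.
2. the bung is leaned at least 3 degrees in the port, while it is still less than 12 mm up (angle between the z axis of bung_grip and the z axis of housing, either way round above 0.05 rad and z of bung_grip in the frame of housing below 0.114 m and horizontal distance between bung_grip and housing below 0.03 m), for 0.05 s.
3. the bung is out of the port (z of bung_grip in the frame of housing above 0.147 m), for 0.1 s.
At the end, for the whole second after the job is handed in: The bung lies at rest, released, in the larger empty bin (middle of its finger bar within the bin's walls and less than 75 mm above the bench, its foot below 50 mm); the housing stands flat on the bench and the keeper is still swung aside (over 1.0 rad) (x of bung_grip in the frame of bin between -0.078 and 0.078 m and y of bung_grip in the frame of bin between -0.063 and 0.063 m and z of bung_grip in the frame of bin below 0.075 m and z of bung in the frame of bin below 0.05 m and contact force between bung and bin above 0.1 N and linear speed of bung below 0.03 m/s and value of joint keeper above 1 rad and angle between housing's own z axis and vertical below 0.03 rad and height (world z) of housing below 0.004 m); the robot touches nothing.
It fails at once if the housing is lifted by more than 8 mm (height (world z) of housing above 0.008 m).
It fails at once if the housing is tipped by more than 7 degrees (angle between housing's own z axis and vertical above 0.12 rad).
It fails at once if the housing is shifted by more than 40 mm (distance of housing from where it was at the start of the episode above 0.04 m).
It fails at once if the bin of fittings, the carton or the tape roll is moved by more than 30 mm (distance of any of fittings, carton, tape from where it was at the start of the episode above 0.03 m).
It also fails if it takes over 72 s, if anything falls off the work surface, if the arm or the gripper's body presses on something with over 40 N, if the wrist force passes 120 N, or if a joint passes its speed limit or range.

ROBOT

A 6-joint arm with a two-finger parallel gripper is mounted at the origin on the work surface. World frame = base frame: x ahead of the robot, y to its left, z up, the work surface at z = 0. Lengths are in m, angles in degrees, forces in N, time in s.
With the tool pointing down it reaches from about 0.4 to 0.825 m from the base axis. Payload 7 kg.
Tool frame: the origin (TCP) lies at the centre of the arm's flange, where the gripper is bolted on; the fingertips stand 178 mm ahead of it and the grasp point (between the pads) lies 159 mm ahead of it (tip_reach is the distance from the TCP to the fingertips, in m); z points along the fingers, y is the line along which they close (so a half turn about z gives the same grasp; the last joint's range is limited). The gripper opens to 88 mm and grips with 3 to 60 N. Pads are 19 mm wide; open, the fingers measure 130 mm over their backs; the gripper's body (78 mm by 193 mm) begins 47 mm behind the grasp point.
Start: joints at [93.169, 20.546, 0.682, 0, -70.136, -16.507], TCP at [0.156, 0.657, 0.405] pointing down, gripper open.
Joint ranges: [-176.03, 176.03], [-82.01, 121.73], [-58.28, 71.71], [-173.87, 95.51], [-174.79, -0.11], [-173.66, 173.66]. Speed limits (degrees/s): [136.94, 136.94, 172.46, 180, 180, 180].

INTERFACE

Orientations are given as [roll, pitch, yaw] about the fixed x, y, z axes, in that order (R = Rz(yaw) Ry(pitch) Rx(roll)).
In Python, from plant import * gives the robot as it stands.
- The arm moves only by the shell command python3 -m handwheel 'ROWS'. ROWS is JSON, a list of rows, each a list of 7 numbers: the opening, from -1 (shut) to 1 (fully open), then the shift along the tool's x, y, z as a fraction of full scale, then the turn, a rotation vector about the tool's x, y, z as a fraction of full scale. A call has 1 to 5 rows; each row shifts and turns the commanded pose from where the row before left it, along the tool's axes as they then stand; what a row does not reach is not made up. Full scale, the value 1, is 0.025 m for a shift and 6 degrees for a turn. A row lasts 1/8 s, in which the tool goes at most 62.5 mm and 10.7 degrees, less where a joint would pass 70% of its speed; a pose out of reach is approached as far as the arm can. A call with a number of a shift or a turn outside -1 to 1 is refused whole. A call with a gripper value outside its range is refused whole. The fingers move at their own pace and stop on an object; the grip force is fixed at half the most. Time passes only in rows, so rows that do not move let the fingers close. It gives the time, the measured TCP pose, the force, the opening and the grip force at its end, in the units of the state.
- get_obs(): the state, without advancing time (a new reading comes with each control period).
- snapshot(name): name is "side" or "top"; returns a dict with "color" (480x640x3 uint8, red, green, blue), "fx", "fy", "cx", "cy" (pixels), "k1" (the pictures are not rectified: a ray, as slopes to the right and down, at radius r is drawn at 1 + k1 r^2 times it, then the intrinsics apply), "R" (3x3) and "t" (3): a world point X has camera coordinates R X + t. Camera axes: x right, y down, z forward; pixel columns grow to the right and rows downward; lengths in m; the calibration is good to about 2 mm. A picture is of the moment at which its call begins. There is no depth.
- close_job(): hands the job in; it is judged then, once.
The state is a dict: "clock": time; "joint_pos": joint angles; "qvel": joint speeds; "tau": joint torques, N m; "tool_pos": TCP position; "orientation": TCP orientation; "force": force on the tool from outside, world axes, zero at the start; "moment": the same for the moment, N m; "opening": finger opening in m; "gripper_force": force on a finger pad.
Only numpy, scipy, OpenCV 4.12 (cv2) and the standard library are available. Lean on these libraries where they do the work, as an engineer would, in place of code of your own. Each camera call takes 0.05 s, during which the arm holds its last target. There are 200 camera calls.

## Working session

There is one attempt and no reset: what is moved stays moved. The work goes in short steps, Python scripts to look and compute and a shell command to move; the robot and the scene stay as the last step left them, time stands still between calls to the robot, and variables do not carry over. Pictures are saved under pics/ and viewed, at most 10 in all, crops included, and the job is handed in when it is done.

```bash
mkdir -p pics; python3 - <<'E'
from plant import *
import cv2,json
for n in("top","side"):
    s=snapshot(n); cv2.imwrite(f"pics/{n}0.png",s["color"][:,:,::-1]); 
    print(n,{k:(v if not hasattr(v,'tolist') else v.tolist()) for k,v in s.items() if k!="color"})
print(get_obs())
E
ls
```

```text
top {'fx': 498.1851236203239, 'fy': 498.1851236203239, 'cx': 319.4424282286685, 'cy': 238.4592664968033, 'k1': -0.06813012704914312, 'R': [[-0.019663739344318885, -0.9998023013677754, -0.0029488192042123156], [-0.9810466388392223, 0.01986336013411439, -0.19275097754991208], [0.1927714444031141, -0.0008972758120670981, -0.9812432751967549]], 't': [-0.03647336071987706, 0.5687132746841677, 1.1443394673386322]}
side {'fx': 439.1356510021582, 'fy': 439.1356510021582, 'cx': 313.93349258451013, 'cy': 239.7497460251169, 'k1': 0.003922673051523497, 'R': [[-0.9426655357127693, -0.33362542660972166, -0.008704165602685027], [-0.23202575364990002, 0.6738941104976935, -0.7014490555127424], [0.23988692632687106, -0.6592122591062787, -0.7126664437318786]], 't': [0.5332204951452812, 0.2488213159446839, 0.8377539460838405]}
{'clock': 0.1, 'joint_pos': array([ 9.31677030e+01,  2.05870086e+01,  6.38756306e-01, -1.61800693e-02,
       -7.01356319e+01, -1.65066066e+01]), 'qvel': array([ 0.01943681, -0.08197234,  0.228421  , -0.07837587,  0.04129211,
       -0.03010178]), 'tau': array([-1.70995179e-03, -5.84169459e+01,  2.93752652e+01,  7.01556846e+00,
        1.01384497e-02, -5.04920411e-05]), 'tool_pos': array([0.15570079, 0.65662066, 0.40382269]), 'orientation': array([ 1.79915251e+02, -9.25140067e-03, -1.33444058e+01]), 'force': array([ 0.43834861,  0.75609593, -0.31655994]), 'moment': array([0.00131067, 0.00158569, 0.02426072]), 'gripper_force': 0.0, 'opening': 0.08775104444485343}
pics
```

View pics/top0.png

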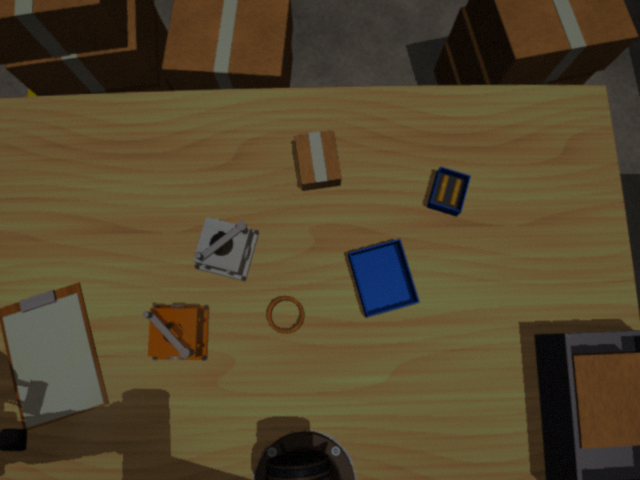

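View pics/side0.png

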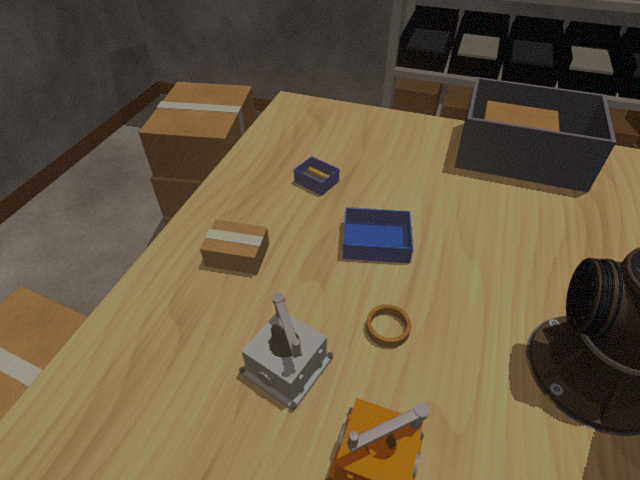

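Candidates: the aluminium housing at top (225,245) / side (287,350), against the orange look-alike at top (180,332) / side (385,440). For bins, the larger empty one is at top (382,278) and the full small one at (449,190). I choose the aluminium housing and the larger bin, and check the choice in one crop.

```bash
cat > h.py <<'E'
from plant import *
import numpy as np, cv2
from scipy.optimize import least_squares
from scipy.spatial.transform import Rotation as Ro
def ray(s,p):
    d=np.array([(p[0]-s["cx"])/s["fx"],(p[1]-s["cy"])/s["fy"]]); u=d.copy()
    for _ in range(20): u=d/(1+s["k1"]*(u@u))
    R=np.array(s["R"]); return -R.T@np.array(s["t"]), R.T@np.array([u[0],u[1],1])
def onz(s,p,z):
    o,d=ray(s,p); return o+d*(z-o[2])/d[2]
def tri(s1,p1,s2,p2):
    A=np.zeros((3,3));b=np.zeros(3);
    for s,p in((s1,p1),(s2,p2)):
        o,d=ray(s,p);d=d/np.linalg.norm(d);M=np.eye(3)-np.outer(d,d);A+=M;b+=M@o
    return np.linalg.solve(A,b)
def proj(s,X):
    c=np.array(s["R"])@X+np.array(s["t"]);u=c[:2]/c[2];u=u*(1+s["k1"]*(u@u));return u*s["fx"]+[s["cx"],s["cy"]]
E
python3 - <<'E'
from h import *
t=snapshot("top");s=snapshot("side")
a=cv2.resize(t["color"][205:295,180:275],None,fx=6,fy=6,interpolation=2)[:540,:400*1]
a=cv2.resize(t["color"][208:288,185:265],(400,400),interpolation=2)
b=cv2.resize(s["color"][285:415,230:345],(400,452),interpolation=2)
im=np.zeros((452,800,3),np.uint8);im[:400,:400]=a;im[:,400:]=b
cv2.imwrite("pics/crop.png",np.clip(im[:,:,::-1]*1.5,0,255).astype(np.uint8))
for n,lo,hi in(("top",0,0),("side",0,0)):
    sn=t if n=="top" else s
    hsv=cv2.cvtColor(sn["color"],cv2.COLOR_RGB2HSV)
    m=cv2.inRange(hsv,(105,120,30),(130,255,255))
    cs,_=cv2.findContours(m,0,2)
    for c in cs:
        if cv2.contourArea(c)>200: 
            r=cv2.minAreaRect(c);print(n,r,cv2.boxPoints(r).round(1).tolist())
            if n=="top":
                P=np.array([onz(t,q,.05)[:2] for q in c[:,0].astype(float)],np.float32);print(cv2.minAreaRect(P))
E
```

```text
top ((383.01885986328125, 277.0660095214844), (67.1693115234375, 54.66950225830078), 74.05460357666016) [[347.5, 252.3000030517578], [400.1000061035156, 237.3000030517578], [418.5, 301.79998779296875], [366.0, 316.8999938964844]]
((0.47264862060546875, -0.19726157188415527), (0.1591658890247345, 0.13061054050922394), 14.06295108795166)
top ((449.1226501464844, 189.82077026367188), (33.37861633300781, 39.422481536865234), 15.945395469665527) [[427.70001220703125, 204.1999969482422], [438.5, 166.3000030517578], [470.6000061035156, 175.5], [459.79998779296875, 213.39999389648438]]
((0.6858219504356384, -0.37139761447906494), (0.0817059725522995, 0.1022900938987732), 71.47949981689453)
side ((378.59637451171875, 228.50624084472656), (69.17875671386719, 36.858848571777344), 3.6913859844207764) [[342.8999938964844, 244.6999969482422], [345.29998779296875, 207.89999389648438], [414.29998779296875, 212.3000030517578], [411.8999938964844, 249.10000610351562]]
```

View pics/crop.png

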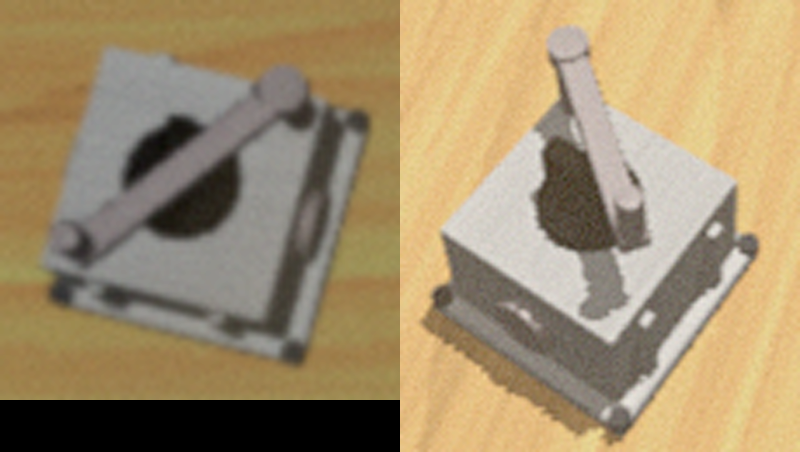

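```bash
python3 - <<'E'
from h import *
t=snapshot("top");s=snapshot("side")
T=lambda x,y:(185+x/5-.4,208+y/5-.4); S=lambda x,y:(230+x*115/400-.36,285+y*115/400-.36)
for n,a,b in(("big",(283,86),(168,40)),("small",(68,235),(228,195))):
    X=tri(t,T(*a),s,S(*b));print(n,X,proj(t,X)-T(*a),proj(s,X)-S(*b))
# top-face corners at z=.08 : top view
for n,p in(("TL",(106,48)),("TR",(328,108)),("BR",(270,328)),("BL",(45,265))): print(n,onz(t,T(*p),.08))
for n,p in(("L",(43,234)),("R",(337,183)),("Bot",(212,344))): print("side",n,onz(s,S(*p),.08))
for n,p in(("bTR",(355,120)),("bBR",(292,352)),("bBL",(60,293))): print(n,onz(t,T(*p),.012))
for n,p in(("bl",(43,295)),("bb",(218,420)),("br",(350,243))): print("side",n,onz(s,S(*p),.012))
print(np.array(ray(t,(240,240))[0]),ray(s,(240,240))[0])
E
```

```text
big [0.58741755 0.12830625 0.13767762] [-0.0576656  -0.32470786] [0.39327804 0.11792882]
small [0.5174925  0.21810961 0.16243835] [-0.07407209 -0.56358787] [0.74359653 0.22652307]
TL [0.62023267 0.22250188 0.08      ]
TR [0.58869879 0.11585715 0.08      ]
BR [0.48429829 0.14228505 0.08      ]
BL [0.51600087 0.24883348 0.08      ]
side L [0.6213715  0.22426098 0.08      ]
side R [0.48873902 0.1463458  0.08      ]
side Bot [0.51763976 0.25130869 0.08      ]
bTR [0.59713607 0.11182974 0.012     ]
bBR [0.48090641 0.14243555 0.012     ]
bBL [0.51238904 0.25837219 0.012     ]
side bl [0.63047972 0.22491111 0.012     ]
side bb [0.51496871 0.25828859 0.012     ]
side br [0.48239342 0.13990942 0.012     ]
[ 0.33662107 -0.04673592  1.23238789] [0.35941532 0.56247437 0.77621584]
```

The silver housing is confirmed. Its pin is the small end (z≈0.162) at world (0.5175, 0.218), and the hinge is at (0.587, 0.128). The centre is about (0.553, 0.183), with yaw about -15.2° and keeper about -0.14 rad. Next I move with shut fingers behind the pin, staying high.

```bash
python3 -m handwheel '[[-1,0.97,0.8,0,0,0,0.3],[-1,0.97,0.8,0,0,0,0],[-1,0.97,0.8,0,0,0,0],[-1,0.97,0.8,0,0,0,0],[-1,0.97,0.8,0,0,0,0]]' | tail -c 400
python3 -m handwheel '[[-1,0.97,0.8,0,0,0,0],[-1,0.97,0.8,0,0,0,0],[-1,0.97,0.8,0,0,0,0],[-1,0.97,0.8,0,0,0,0],[-1,0.97,0.8,0,0,0,0]]' | tail -c 400
python3 -m handwheel '[[-1,0.97,0.8,0,0,0,0],[-1,0.97,0.8,0,0,0,0],[-1,0.97,0.8,0,0,0,0],[-1,0.97,0.8,0,0,0,0],[-1,0,0,0,0,0,0]]' | tail -c 400
python3 - <<'E'
from h import *
o=get_obs();T=o["tool_pos"];R=Ro.from_euler("xyz",o["orientation"],degrees=True)
print(T,o["orientation"],o["opening"]); print("tool shift mm",1000*R.inv().apply(np.array([.478,.228,.322])-T))
t=snapshot("top");s=snapshot("side");print("orange pin",tri(t,(150,316),s,(420,411)),tri(t,(184,352),s,(354,437)))
E
```

```text
clock: 0.92
tool_pos: [0.2481, 0.5281, 0.4047]
orientation: [-180.0, -0.0, -15.1]
force: [0.9, 0.4, 0.9]
opening: 0.0432
gripper_force: 0.0
clock: 1.55
tool_pos: [0.3391, 0.3996, 0.4048]
orientation: [-180.0, -0.0, -15.1]
force: [0.5, -0.0, 0.5]
opening: 0.0005
gripper_force: 0.0
clock: 2.17
tool_pos: [0.4119, 0.2966, 0.4047]
orientation: [-180.0, -0.0, -15.3]
force: [-0.5, 0.8, -0.3]
opening: 0.0006
gripper_force: 0.0
[0.41190731 0.29656564 0.40474245] [-1.79998410e+02 -1.73947756e-03 -1.52761309e+01] 0.00058986602869699
tool shift mm [81.82001055 48.73180069 82.74357927]
orange pin [0.3490932  0.29808527 0.23848703] [0.34987615 0.28114806 0.04273761]
```

```bash
python3 -m handwheel '[[-1,0.8,0.5,0,0,0,0],[-1,0.8,0.5,0,0,0,0],[-1,0.8,0.5,0,0,0,0],[-1,0.87,0.45,0,0,0,0],[-1,0,0,0.8,0,0,0]]' | tail -c 400
python3 -m handwheel '[[-1,0,0,0.8,0,0,0],[-1,0,0,0.8,0,0,0],[-1,0,0,0.8,0,0,0],[-1,0,0,0.1,0,0,0],[-1,0,0,0,0,0,0]]' | tail -c 400
python3 - <<'E'
from h import *
t=snapshot("top");s=snapshot("side")
im=np.zeros((480,800,3),np.uint8);im[:,:400]=cv2.resize(t["color"][190:286,165:245],(400,480),interpolation=2);im[:,400:]=cv2.resize(s["color"][230:398,220:360],(400,480),interpolation=2)
cv2.imwrite("pics/c2.png",np.clip(im[:,:,::-1]*1.4,0,255).astype(np.uint8))
E
```

```text
clock: 2.9
tool_pos: [0.4783, 0.2302, 0.3856]
orientation: [-179.9, -0.1, -15.2]
force: [0.2, -0.9, -0.4]
opening: 0.0007
gripper_force: 0.0
clock: 3.52
tool_pos: [0.4774, 0.2306, 0.3226]
orientation: [-180.0, -0.0, -15.1]
force: [0.7, 0.8, 0.8]
opening: 0.0001
gripper_force: 0.0
```

View pics/c2.png

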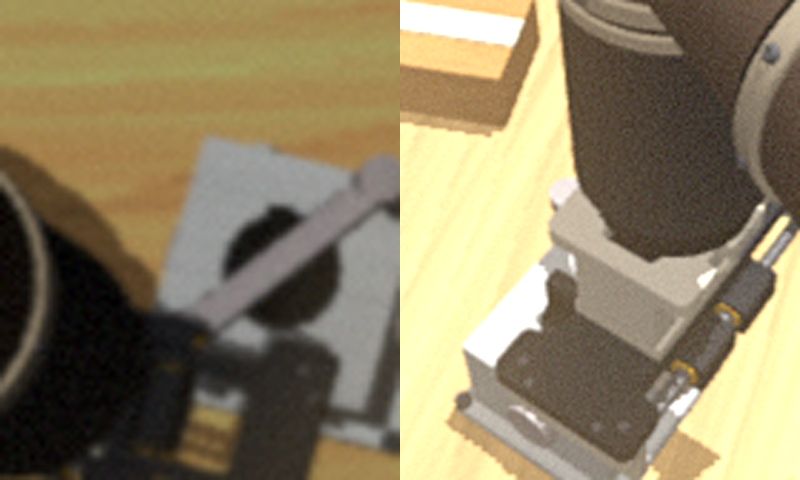

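```bash
python3 -m handwheel '[[-1,0.4,0,0,0,0,0],[-1,0.4,0,0,0,0,0],[-1,0.52,-0.5,0,0,0,0],[-1,0.52,-0.5,0,0,0,0],[-1,0,0,0,0,0,0]]' | tail -c 400
python3 -m handwheel '[[-1,0.64,-0.32,0,0,0,0],[-1,0.64,-0.32,0,0,0,0],[-1,0.68,-0.1,0,0,0,0],[-1,0.68,-0.1,0,0,0,0],[-1,0,0,0,0,0,0]]' | tail -c 400
python3 -m handwheel '[[-1,0.68,0.1,0,0,0,0],[-1,0.68,0.1,0,0,0,0],[-1,0.94,0.42,0,0,0,0],[-1,0.34,0.22,0,0,0,0],[-1,0,0,0,0,0,0]]' | tail -c 400
python3 -m handwheel '[[-1,-0.8,0,-0.2,0,0,0],[-1,0,0,-1,0,0,0],[-1,0,0,-1,0,0,0],[-1,0,-1,0,0,0,0],[-1,0,0,0,0,0,0]]' | tail -c 400
python3 - <<'E'
from h import *
t=snapshot("top");s=snapshot("side")
im=np.zeros((480,800,3),np.uint8);im[:,:400]=cv2.resize(t["color"][180:300,155:255],(400,480),interpolation=2);im[:,400:]=cv2.resize(s["color"][230:398,220:360],(400,480),interpolation=2)
cv2.imwrite("pics/c3.png",np.clip(im[:,:,::-1]*1.4,0,255).astype(np.uint8))
E
```

```text
clock: 4.25
tool_pos: [0.5295, 0.2422, 0.3218]
orientation: [180.0, -0.0, -15.2]
force: [0.4, -0.4, -0.2]
opening: 0.0006
gripper_force: 0.0
clock: 4.88
tool_pos: [0.5985, 0.2444, 0.3218]
orientation: [179.9, 0.0, -15.2]
force: [-0.7, -1.0, -0.3]
opening: 0.0006
gripper_force: 0.0
clock: 5.5
tool_pos: [0.6561, 0.2067, 0.3219]
orientation: [180.0, 0.0, -15.2]
force: [-0.2, 0.1, 0.2]
opening: 0.0006
gripper_force: 0.0
clock: 6.12
tool_pos: [0.642, 0.2392, 0.377]
orientation: [-180.0, 0.0, -15.0]
force: [-0.7, 0.1, -0.8]
opening: 0.0008
gripper_force: 0.0
```

View pics/c3.png

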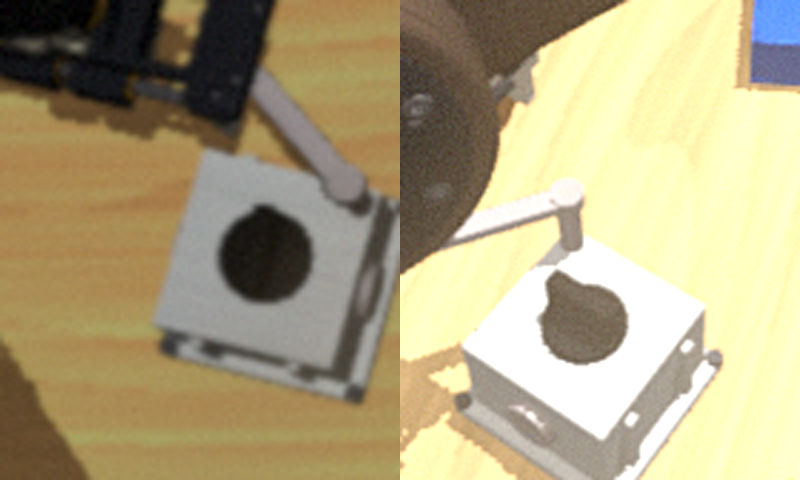

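The bar now points about 42° in world (keeper about 1.36 rad), and the bung is uncovered at top (221,244) and side (284,342). Next I measure the bung and housing again.

```bash
python3 - <<'E'
from h import *
t=snapshot("top");s=snapshot("side")
for n,sn,p,roi in(("top",t,(221,244),(205,228,240,262)),("side",s,(284,342),(258,320,312,362))):
    g=cv2.cvtColor(sn["color"],cv2.COLOR_RGB2GRAY);x0,y0,x1,y1=roi;m=np.zeros_like(g)
    m[y0:y1,x0:x1]=(g[y0:y1,x0:x1]<(60 if n=="top" else 90))*255
    c=max(cv2.findContours(m,0,1)[0],key=cv2.contourArea);P=np.array([onz(sn,q,.086)[:2] for q in c[:,0].astype(float)])
    # robust circle r=28mm
    r=least_squares(lambda v:np.hypot(*(P-v).T)-.028,P.mean(0),loss="soft_l1",f_scale=.001);print(n,cv2.contourArea(c),r.x,np.median(np.abs(r.fun)))
    # housing top face
    b=(g>(95 if n=="top" else 150)).astype(np.uint8);
    print(np.median(g[y0:y1,x0:x1]))
o=get_obs();T=o["tool_pos"];R=Ro.from_euler("xyz",o["orientation"],degrees=True)
print(T,o["orientation"],"shift to (.553,.183)",1000*R.inv().apply(np.array([.553,.183,.265])-T))
E
```

```text
top 391.5 [0.55518929 0.18369778] 0.0016062012056507723
111.0
side 633.5 [0.55786237 0.1846969 ] 0.0016627199063596436
196.0
[0.64233935 0.23724764 0.37641989] [ 1.79943130e+02  5.67691179e-02 -1.51119583e+01] shift to (.553,.183) [-71.99672622  75.55226461 111.56632694]
```

```bash
python3 -m handwheel '[[1,-0.7,0.74,0,0,0,0],[1,-0.7,0.74,0,0,0,0],[1,-0.7,0.74,0,0,0,0],[1,-0.7,0.74,0,0,0,0],[1,0,0,0,0,0,0]]' | tail -c 400
python3 -m handwheel '[[1,0,0,0.8,0,0,0],[1,0,0,0.8,0,0,0],[1,0,0,0.8,0,0,0],[1,0,0,0.8,0,0,0],[1,0,0,0,0,0,0]]' | tail -c 400
python3 - <<'E'
from h import *
o=get_obs();T=o["tool_pos"];R=Ro.from_euler("xyz",o["orientation"],degrees=True)
print(T,o["orientation"],o["opening"],1000*R.inv().apply(np.array([.555,.184,.268])-T))
E
```

```text
clock: 6.95
tool_pos: [0.5547, 0.1828, 0.3775]
orientation: [-180.0, 0.0, -15.2]
force: [0.3, 0.9, 0.7]
opening: 0.0449
gripper_force: 0.0
clock: 7.58
tool_pos: [0.5559, 0.1837, 0.2954]
orientation: [179.8, 0.1, -15.2]
force: [0.3, -0.0, 0.6]
opening: 0.0872
gripper_force: 0.0
[0.55589744 0.18367173 0.29542648] [ 1.79847946e+02  1.29935009e-01 -1.51618574e+01] 0.08720314157554913 [-0.88985881 -0.15491247 27.42825657]
```

```bash
python3 -m handwheel '[[1,0,0,0.55,0,0,0],[1,0,0,0.55,0,0,0],[1,0,0,0,0,0,0],[-0.3,0,0,0,0,0,0],[-0.3,0,0,0,0,0,0]]' | tail -c 400
python3 -m handwheel '[[-1,0,0,0,0,0,0],[-1,0,0,0,0,0,0],[-1,0,0,0,0,0,0],[-1,0,0,0,0,0,0],[-1,0,0,0,0,0,0]]' | tail -c 400
python3 - <<'E'
from h import *
o=get_obs();print(o["force"],o["moment"],o["tool_pos"],o["orientation"])
t=snapshot("top");s=snapshot("side")
im=np.zeros((480,800,3),np.uint8);im[:,:400]=cv2.resize(t["color"][180:300,155:255],(400,480),interpolation=2);im[:,400:]=cv2.resize(s["color"][230:398,220:360],(400,480),interpolation=2)
cv2.imwrite("pics/c4.png",np.clip(im[:,:,::-1]*1.4,0,255).astype(np.uint8))
E
```

```text
clock: 8.2
tool_pos: [0.5562, 0.184, 0.2702]
orientation: [-180.0, -0.0, -15.1]
force: [-0.2, 0.5, 0.1]
opening: 0.0732
gripper_force: 0.0
clock: 8.82
tool_pos: [0.556, 0.1838, 0.2697]
orientation: [180.0, -0.0, -15.1]
force: [-0.3, 0.7, -0.2]
opening: 0.0231
gripper_force: 0.0
[-0.267295    0.72796498 -0.21431115] [-0.02619021 -0.00617208 -0.00090538] [0.55600583 0.18383951 0.26966764] [ 1.79998514e+02 -8.29684953e-04 -1.51389950e+01]
```

View pics/c4.png

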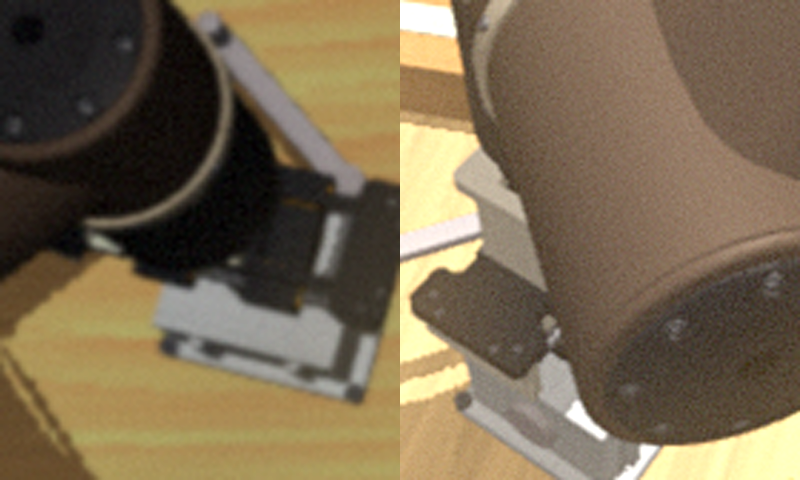

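```bash
python3 -m handwheel '[[-1,0,0,0,0,0,0],[-1,0,0,0,0,0,0],[-1,0,0,0,0,0,0],[-1,0,0,0,0,0,0]]' | tail -c 400
python3 -m handwheel '[[-1,0,0.222,0,0.25,0,0],[-1,0,0.222,0,0.25,0,0],[-1,0,0,0,0,0,0]]' | tail -c 400
python3 -c "
from plant import *
print(get_obs()['moment'])"
```

```text
clock: 9.43
tool_pos: [0.5561, 0.1842, 0.2697]
orientation: [-180.0, -0.0, -15.1]
force: [0.8, 5.5, -2.0]
opening: 0.0138
gripper_force: 30.0
clock: 9.8
tool_pos: [0.5533, 0.1738, 0.2703]
orientation: [-176.9, -0.1, -15.1]
force: [-1.6, 10.0, 1.8]
opening: 0.0142
gripper_force: 30.2
[2.54349278 0.61650219 0.08706233]
```

```bash
python3 -m handwheel '[[-1,0,0.42,-0.01,0.5,0,0],[-1,0,-0.45,-0.01,-0.5,0,0],[-1,0,-0.45,-0.01,-0.5,0,0],[-1,0,0,0,0,0,0]]' | tail -c 400
python3 -m handwheel '[[-1,0,-0.45,-0.01,-0.5,0,0],[-1,0,-0.45,-0.01,-0.5,0,0],[-1,0,0,0,0,0,0]]' | tail -c 400
python3 -c "
from plant import *
print(get_obs()['moment'])"
```

```text
clock: 10.3
tool_pos: [0.5559, 0.1846, 0.2705]
orientation: [179.9, 0.1, -15.1]
force: [1.8, 0.1, -5.8]
opening: 0.0136
gripper_force: 30.0
clock: 10.68
tool_pos: [0.5614, 0.2048, 0.2707]
orientation: [173.8, 0.1, -15.1]
force: [-0.4, -7.4, -2.4]
opening: 0.0142
gripper_force: 30.2
[-1.55369787 -0.43533178  0.06635474]
```

```bash
python3 -m handwheel '[[-1,0,0.45,-0.015,0.5,0,0],[-1,0,0.45,-0.015,0.5,0,0],[-1,0,0.45,-0.015,0.5,0,0],[-1,0,0.45,-0.015,0.5,0,0],[-1,0,0,0,0,0,0]]' | tail -c 400
python3 -m handwheel '[[-1,0,-0.45,-0.015,-0.5,0,0],[-1,0,-0.45,-0.015,-0.5,0,0],[-1,0,-0.45,-0.015,-0.5,0,0],[-1,0,-0.45,-0.015,-0.5,0,0],[-1,0,0,0,0,0,0]]' | tail -c 400
python3 -m handwheel '[[-1,0,0.455,-0.015,0.5,0,0],[-1,0,0.455,-0.015,0.5,0,0],[-1,0,0.455,-0.015,0.5,0,0],[-1,0,0.455,-0.015,0.5,0,0],[-1,0,0,0,0,0,0]]' | tail -c 400
python3 -m handwheel '[[-1,0,-0.46,-0.015,-0.5,0,0],[-1,0,-0.46,-0.015,-0.5,0,0],[-1,0,-0.46,-0.015,-0.5,0,0],[-1,0,-0.46,-0.015,-0.5,0,0],[-1,0,0,0,0,0,0]]' | tail -c 400
```

```text
clock: 11.3
tool_pos: [0.5496, 0.1618, 0.2733]
orientation: [-174.0, 0.1, -15.3]
force: [1.4, 4.3, -13.4]
opening: 0.0142
gripper_force: 30.0
clock: 11.92
tool_pos: [0.5612, 0.2057, 0.2752]
orientation: [173.7, 0.2, -15.1]
force: [0.5, -6.4, -9.7]
opening: 0.0139
gripper_force: 30.0
clock: 12.55
tool_pos: [0.5493, 0.1615, 0.2788]
orientation: [-174.0, 0.1, -15.2]
force: [-0.9, 1.4, -11.7]
opening: 0.0139
gripper_force: 30.0
clock: 13.18
tool_pos: [0.5616, 0.2067, 0.2818]
orientation: [173.7, 0.1, -15.1]
force: [-3.4, -6.6, -3.5]
opening: 0.0142
gripper_force: 30.0
```

```bash
python3 -m handwheel '[[-1,0,0.47,-0.015,0.5,0,0],[-1,0,0.47,-0.015,0.5,0,0],[-1,0,0.47,-0.015,0.5,0,0],[-1,0,0.47,-0.015,0.5,0,0],[-1,0,0,0,0,0,0]]' | tail -c 400
python3 -m handwheel '[[-1,0,-0.48,-0.02,-0.5,0,0],[-1,0,-0.48,-0.02,-0.5,0,0],[-1,0,-0.48,-0.02,-0.5,0,0],[-1,0,-0.48,-0.02,-0.5,0,0],[-1,0,0,0,0,0,0]]' | tail -c 400
python3 -m handwheel '[[-1,0,0.48,-0.02,0.5,0,0],[-1,0,0.48,-0.02,0.5,0,0],[-1,0,0.48,-0.02,0.5,0,0],[-1,0,0.48,-0.02,0.5,0,0],[-1,0,0,0,0,0,0]]' | tail -c 400
python3 -m handwheel '[[-1,0,-0.49,-0.04,-0.5,0,0],[-1,0,-0.49,-0.04,-0.5,0,0],[-1,0,0,-0.1,0,0,0],[-1,0,0,-0.1,0,0,0],[-1,0,0,0,0,0,0]]' | tail -c 400
```

```text
clock: 13.8
tool_pos: [0.5494, 0.161, 0.2852]
orientation: [-174.0, 0.0, -15.2]
force: [-4.9, 1.0, -3.4]
opening: 0.0136
gripper_force: 30.0
clock: 14.42
tool_pos: [0.5621, 0.2078, 0.2881]
orientation: [173.6, 0.1, -15.1]
force: [-4.2, -6.8, 0.0]
opening: 0.0138
gripper_force: 30.0
clock: 15.05
tool_pos: [0.5498, 0.161, 0.2922]
orientation: [-174.0, -0.0, -15.2]
force: [-4.2, -1.6, -0.9]
opening: 0.014
gripper_force: 30.0
clock: 15.68
tool_pos: [0.5573, 0.1855, 0.3018]
orientation: [-179.8, -0.2, -15.1]
force: [-0.5, -0.1, -0.4]
opening: 0.0138
gripper_force: 30.0
```

```bash
python3 -m handwheel '[[-1,0,0,-0.5,0,0,0],[-1,0,0,-1,0,0,0],[-1,0,0,-1,0,0,0],[-1,0,0,-1,0,0,0],[-1,0,0,-0.5,0,0,0]]' | tail -c 400
python3 -m handwheel '[[-1,0.05,0.98,0,0,0,0],[-1,0.05,0.98,0,0,0,0],[-1,0.05,0.98,0,0,0,0],[-1,0.05,0.98,0,0,0,0],[-1,0.05,0.98,0,0,0,0]]' | tail -c 400
python3 -m handwheel '[[-1,0.05,0.98,0,0,0,0],[-1,0.05,0.98,0,0,0,0],[-1,0.05,0.98,0,0,0,0],[-1,0.05,0.98,0,0,0,0],[-1,0.05,0.98,0,0,0,0]]' | tail -c 400
python3 -m handwheel '[[-1,0.05,0.98,0,0,0,0],[-1,0.05,0.98,0,0,0,0],[-1,0.05,0.98,0,0,0,0],[-1,0.05,0.98,0,0,0,0],[-1,0.05,0.98,0,0,0,0]]' | tail -c 400
python3 - <<'E'
from h import *
o=get_obs();T=o["tool_pos"];R=Ro.from_euler("xyz",o["orientation"],degrees=True)
print(T,o["orientation"],o["opening"],1000*R.inv().apply(np.array([.473,-.197,.237])-T))
s=snapshot("side");cv2.imwrite("pics/c5.png",s["color"][120:420,200:600,::-1])
E
```

```text
clock: 16.3
tool_pos: [0.5566, 0.185, 0.4029]
orientation: [-179.8, -0.2, -15.1]
force: [-0.8, 0.0, -2.4]
opening: 0.0139
gripper_force: 30.0
clock: 16.92
tool_pos: [0.5299, 0.0632, 0.4002]
orientation: [180.0, 0.0, -15.2]
force: [0.2, 0.6, 0.2]
opening: 0.0135
gripper_force: 30.0
clock: 17.55
tool_pos: [0.5038, -0.0564, 0.4003]
orientation: [-180.0, -0.0, -15.2]
force: [0.1, -0.2, -0.4]
opening: 0.0139
gripper_force: 30.0
clock: 18.18
tool_pos: [0.4776, -0.1762, 0.4003]
orientation: [180.0, -0.0, -15.2]
force: [-0.2, -0.4, -1.5]
opening: 0.0139
gripper_force: 30.0
[ 0.47760089 -0.17622751  0.4002873 ] [ 1.79999601e+02 -6.57261883e-03 -1.51571533e+01] 0.013850930493727657 [  0.97176476  21.25170541 163.28755995]
```

View pics/c5.png

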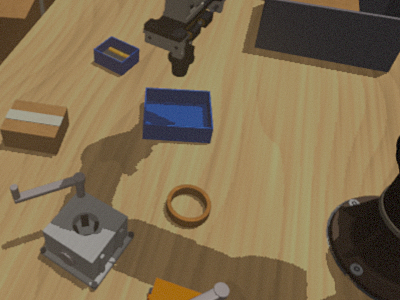

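The bung is in the fingers at crop (182,60), and the housing stands with an empty port at crop (85,222). Next I lower it into the bin.

```bash
python3 -m handwheel '[[-1,0.04,0.85,0,0,0,0],[-1,0,0,1,0,0,0],[-1,0,0,1,0,0,0],[-1,0,0,1,0,0,0],[-1,0,0,1,0,0,0]]' | tail -c 400
python3 -m handwheel '[[-1,0,0,1,0,0,0],[-1,0,0,0.6,0,0,0],[-1,0,0,0.4,0,0,0],[-1,0,0,0.4,0,0,0],[-1,0,0,0,0,0,0]]' | tail -c 400
python3 -m handwheel '[[-1,0,0,0.08,0,0,0],[-1,0,0,0,0,0,0]]' | tail -c 400
```

```text
clock: 18.85
tool_pos: [0.4733, -0.1961, 0.2996]
orientation: [-180.0, -0.0, -15.2]
force: [1.0, -0.6, -0.1]
opening: 0.014
gripper_force: 30.0
clock: 19.48
tool_pos: [0.4737, -0.1955, 0.2399]
orientation: [180.0, 0.0, -15.1]
force: [0.5, -0.0, 0.6]
opening: 0.0137
gripper_force: 30.0
clock: 19.73
tool_pos: [0.474, -0.1954, 0.2386]
orientation: [-180.0, -0.0, -15.1]
force: [0.2, -0.2, 0.5]
opening: 0.0138
gripper_force: 30.0
```

```bash
python3 -m handwheel '[[-1,0,0,0.08,0,0,0],[-1,0,0,0,0,0,0]]' | tail -c 400
python3 -m handwheel '[[-1,0,0,0.08,0,0,0],[-1,0,0,0,0,0,0]]' | tail -c 400
python3 -m handwheel '[[0.1,0,0,0,0,0,0],[0.1,0,0,0,0,0,0],[0.1,0,0,0,0,0,0],[0.1,0,0,0,0,0,0],[0.1,0,0,0,0,0,0]]' | tail -c 400
python3 -m handwheel '[[0.1,0,0,-0.5,0,0,0],[0.1,0,0,-1,0,0,0],[0.1,0,0,-1,0,0,0],[0.1,0,0,-1,0,0,0],[0.1,0,0,-1,0,0,0]]' | tail -c 400
python3 -m handwheel '[[0.1,0,-1,-1,0,0,0],[0.1,0,-1,-1,0,0,0],[0.1,0,-1,0,0,0,0],[0.1,0,-1,0,0,0,0],[0.1,0,0,0,0,0,0]]' | tail -c 400
python3 - <<'E'
from h import *
t=snapshot("top");s=snapshot("side")
im=np.zeros((300,800,3),np.uint8);im[:,:400]=t["color"][130:430,100:500];im[:,400:]=s["color"][120:420,200:600]
cv2.imwrite("pics/c6.png",np.clip(im[:,:,::-1]*1.3,0,255).astype(np.uint8))
E
```

```text
clock: 19.98
tool_pos: [0.4738, -0.1954, 0.2363]
orientation: [-180.0, -0.0, -15.1]
force: [0.2, -0.1, -1.1]
opening: 0.0138
gripper_force: 30.0
clock: 20.23
tool_pos: [0.4738, -0.1954, 0.2341]
orientation: [180.0, 0.0, -15.1]
force: [0.8, 0.5, 0.0]
opening: 0.0139
gripper_force: 30.0
clock: 20.85
tool_pos: [0.4738, -0.1954, 0.2343]
orientation: [-180.0, 0.0, -15.1]
force: [-1.0, 0.3, -0.5]
opening: 0.0477
gripper_force: 0.0
clock: 21.48
tool_pos: [0.4737, -0.1954, 0.3486]
orientation: [-180.0, -0.1, -15.1]
force: [0.4, 0.5, -0.4]
opening: 0.0485
gripper_force: 0.0
clock: 22.1
tool_pos: [0.5001, -0.0979, 0.3978]
orientation: [-180.0, -0.1, -15.0]
force: [-0.7, -0.5, 0.1]
opening: 0.0486
gripper_force: 0.0
```

View pics/c6.png

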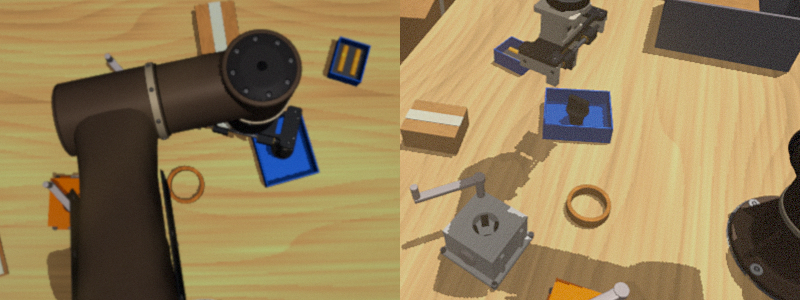

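The bung stands in the larger bin at side-crop (577,108). The housing stands flat with its keeper aside, and the bystanders are untouched, so I hand in.

```bash
python3 -c "
from plant import *
print(close_job())"
```

```text
the job is handed in; nothing more can be done
None
```

The job is handed in, but no verdict came back: the last picture shows the bung standing released in the larger bin, the keeper swung aside (about 1.36 rad when measured), and the housing and the other things where they were.

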